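Point out the two parts to replace on a circuit board, for the repair video

TASK

We are filming this repair. Press the round button on the camera's control box all the way down and let it go to start recording, then point with the fingertips at the taller of the two round capacitors on the circuit board, a centimetre or two above the middle of its top, for a good two seconds, and then point in the same way at the ring-shaped coil and finish there, still pointing at it. Touch nothing but the button and its box, travel well above the other parts of the board without dipping down to them, and do not shift or lift the box or anything else on the bench.

Things in the scene. Friction and masses are not known exactly. Their poses are not given: they have to be found in the camera images.
- board: Green circuit board, 200 x 240 x 4 mm, level, fixed on two aluminium rails over a teal bench mat; long side along its y. Origin under its centre at bench level; its top face is 24 mm above the bench. It carries five parts, at its centre and towards its corners, at least 80 mm apart
- cap_tall: The taller round capacitor: upright cylinder, dark sleeve with a bare aluminium top, 30 mm in diameter, 50 mm tall. Soldered to the board, standing on its top face; which of the five places it takes varies. Origin at the centre of its foot on the board (24 mm above the bench), z up: the middle of its top is 50 mm above the origin
- cap_short: The shorter round capacitor, of the same look: 30 mm in diameter, only 22 mm tall. Soldered to the board, standing on its top face; which of the five places it takes varies. Origin at the centre of its foot on the board (24 mm above the bench)
- coil: Ring-shaped copper coil lying flat: outer diameter 40 mm, hole about 18 mm, 16 mm tall. Soldered to the board, standing on its top face; which of the five places it takes varies. Origin at the centre of its foot on the board (24 mm above the bench), on the ring's axis, z up: the middle of its top is 16 mm above the origin
- relay: Black rectangular relay, 28 x 20 x 18 mm (18 tall). Soldered to the board, standing on its top face; which of the five places it takes varies. Origin at the centre of its foot on the board (24 mm above the bench)
- heatsink: Aluminium heat sink with five upright fins, 40 x 24 mm, 32 mm tall. Soldered to the board, standing on its top face; which of the five places it takes varies. Origin at the centre of its foot on the board (24 mm above the bench)
- control_box: The camera's control box: loose grey box, 66 x 100 x 36 mm, about 0.8 kg, standing on the bench left or right of the board, with the round push button and a small black dial (10 mm radius, 8 mm tall, 52 mm from the button's axis) on top. Its origin is the centre of its underside, z up; y along its long side. The button's axis is 22 mm from the centre to -y, the dial's 30 mm to +y
- rec_top (a point): Middle of the top of the round grey push button (30 mm in diameter, standing 10 mm out of a black round collar 46 mm in diameter) on the control box, about 58 mm above the bench when not pressed; it goes straight down
- rec (a joint): Travel of the push button: 0 released, 0.006 m fully down (counts as pressed from 0.0045); a spring pushes it back, fully down takes about 5 N
- spool: Metal solder spool on end, 64 mm in diameter, 42 mm tall, loose, on the other side of the board from the control box. Its origin is the centre of its underside, z up
- dropper: White dropper bottle, 40 mm in diameter, 106 mm tall with its nozzle, loose. Its origin is the centre of its underside, z up
- jar: Small amber jar with a black cap, 48 mm in diameter, 45 mm tall, loose. Its origin is the centre of its underside, z up
- driver: Screwdriver lying beyond the board, loose, along its own x
Things that resemble listed ones, but are neither listed nor needed, are in the scene too. There is more than one size of the control_box; the job needs the largest.

How it is judged:
By the outcome, as a careful person would: the job done as asked, in the order asked, and still so for the second after the job is handed in, with the robot touching nothing.
It also fails if it takes over 54 s, if anything falls off the work surface, if the arm or the gripper's body presses on something with over 40 N, if the wrist force passes 120 N, or if a joint passes its speed limit or range.

ROBOT

A 7-joint arm with a two-finger parallel gripper is mounted at the origin on the work surface. World frame = base frame: x ahead of the robot, y to its left, z up, the work surface at z = 0. Lengths are in m, angles in rad, forces in N, time in s.
With the tool pointing down it reaches from about 0.425 to 0.925 m from the base axis. Payload 6.8 kg.
Tool frame: the origin (TCP) lies at the very end of the fingers, on their centre line; the grasp point (between the pads) lies 19 mm behind it (r.grip_point_offset is the distance from the TCP to the grasp point, in m); z points along the fingers, y is the line along which they close (so a half turn about z gives the same grasp; the last joint's range is limited). The gripper opens to 85 mm and grips with 20 to 120 N. Pads are 22 mm wide; open, the fingers measure 114 mm over their backs; the gripper's body (76 mm by 85 mm) begins 54 mm behind the grasp point. The pads swing forward as they close: fully open they stand 13 mm farther back than shut.
Start: joints at [-1.326, 0.477, 0.022, 1.555, -0.011, 1.109, -0.083], TCP at [0.233, 0.633, 0.193] pointing down, gripper open.
Joint ranges: [-2.96, 2.96], [-0.34, 2.1], [-1.41, 1.46], [0.24, 2.44], [-1.37, 4.51], [0.17, 1.92], [-2.96, 2.96]. Speed limits (rad/s): [2.39, 2.39, 3.14, 3.14, 3.14, 3.14, 3.14].

INTERFACE

Orientations are given as a rotation vector (axis times angle).
In Python, from bench import status, eyes, r gives the robot as it stands.
- The arm moves only by the shell command python3 -m crank 'ROWS' [OPENING] [FORCE]. ROWS is JSON, a list of rows, each a list of 6 numbers: the shift along the tool's x, y, z normalised to -1 to 1, where 1 is 0.02 m, then the turn, a rotation vector about the tool's x, y, z normalised to -1 to 1, where 1 is 45 degrees. A call has 1 to 12 rows; each row shifts and turns the commanded pose from where the row before left it, along the tool's axes as they then stand; what a row does not reach is not made up. A row lasts 1/10 s, in which the tool goes at most 50 mm and 8.59 degrees, less where a joint would pass 70% of its speed; a pose out of reach is approached as far as the arm can. A call with a number of a shift or a turn outside -1 to 1 is refused whole. A call with a gripper value outside its range is refused whole. OPENING is the opening, from 0 (shut) to 1 (fully open), set as the call begins (- or left out, the last holds). The fingers move at their own pace and stop on an object; FORCE is the grip in N (left out, the last holds). Time passes only in rows, so rows that do not move let the fingers close. It gives the time, the measured TCP pose, the force, the opening and the grip force at its end, in the units of the state.
- status.get_obs(): the state, without advancing time (a new reading comes with each control period).
- eyes.grab_frame(name): name is "side" or "top"; returns a dict with "image" (384x512x3 uint8, red, green, blue), "depth" (384x512 float32, m along the optical axis (not along the pixel's ray), 0 where there is no reading), "fovy" (degrees; the focal length in pixels is half the picture's height over the tangent of half this angle, whatever the lens; pixels are square), "cx", "cy" (the principal point, pixels), "world_to_cam" (4x4, takes a point from world to camera coordinates). Camera axes: x right, y up, looking along -z (the intrinsics and any distortion apply to the point x, -y, -z); pixel columns grow to the right and rows downward; lengths in m; the calibration is good to about 2 mm. A picture is of the moment at which its call begins.
- r.hand_in(): hands the job in; it is judged then, once.
The state is a dict: "clock": time; "joints": joint angles; "qvel": joint speeds; "tau": joint torques, N m; "tcp_pos": TCP position; "orientation": TCP orientation; "contact_force": force on the tool from outside, world axes, zero at the start; "moment": the same for the moment, N m; "grip_width": finger opening in m; "gripper_force": force on a finger pad.
Only numpy, scipy, OpenCV 4.12 (cv2) and the standard library are available. Lean on these libraries where they do the work, as an engineer would, in place of code of your own. Each camera call takes 0.05 s, during which the arm holds its last target. There are 200 camera calls.

## Working session

There is one attempt and no reset: what is moved stays moved. The work goes in short steps, Python scripts to look and compute and a shell command to move; the robot and the scene stay as the last step left them, time stands still between calls to the robot, and variables do not carry over. Pictures are saved under pics/ and viewed, at most 10 in all, crops included, and the job is handed in when it is done.

```bash
mkdir -p pics; ls; cat > h.py <<'E'
import numpy as np, cv2
from bench import status, eyes, r
def grab(n):
    f=eyes.grab_frame(n); np.savez('pics/%s.npz'%n,**f); return f
def load(n): return dict(np.load('pics/%s.npz'%n,allow_pickle=True))
def world(f,u,v,z=None):
    H=f['image'].shape[0]; fl=H/2/np.tan(np.radians(float(f['fovy']))/2)
    d=np.array([(u-f['cx'])/fl,-(v-f['cy'])/fl,-1.]); T=np.linalg.inv(f['world_to_cam'])
    R,t=T[:3,:3],T[:3,3]; w=R@d
    k=(z-t[2])/w[2] if z is not None else float(f['depth'][int(v),int(u)])
    return t+k*w
E
python3 - <<'E'
from h import *
for n in('top','side'):
    f=grab(n); print(n,f.keys(),f['fovy'],f['cx'],f['cy'],np.linalg.inv(f['world_to_cam']).round(3).tolist())
    im=cv2.cvtColor(f['image'],4); cv2.imwrite('pics/%s1.png'%n,cv2.resize(im,(768,576),interpolation=cv2.INTER_CUBIC))
o=status.get_obs();print(o)
E
```

```text
pics
top dict_keys(['image', 'depth', 'fovy', 'cx', 'cy', 'world_to_cam']) 53.13816439807623 252.44114769024057 192.16183791372674 [[-0.023, 0.995, -0.097, 0.455], [-1.0, -0.023, 0.003, 0.03], [0.001, 0.097, 0.995, 1.133], [0.0, 0.0, 0.0, 1.0]]
side dict_keys(['image', 'depth', 'fovy', 'cx', 'cy', 'world_to_cam']) 50.052577585764006 259.67238199423923 198.2413525344136 [[0.747, 0.433, -0.505, 0.067], [-0.665, 0.497, -0.557, -0.565], [0.009, 0.752, 0.66, 0.725], [0.0, 0.0, 0.0, 1.0]]
{'clock': 0.1, 'joints': array([-1.32608212,  0.47772631,  0.02237363,  1.55634389, -0.01148987,
        1.10930997, -0.0831433 ]), 'qvel': array([-0.0011772 ,  0.00047713,  0.00154624, -0.00233738,  0.00234204,
        0.00197495,  0.0015077 ]), 'tau': array([ 4.34639660e-03, -5.97760141e+01,  1.61393087e+00, -2.81952256e+01,
        1.29107048e-02,  4.97557325e-03,  4.92064885e-06]), 'tcp_pos': array([0.23306972, 0.63284909, 0.19182132]), 'orientation': array([-5.51374562e-01, -3.09267736e+00,  2.59530124e-03]), 'contact_force': array([ 0.07684489, -0.05636096, -0.15618711]), 'moment': array([-0.02345506,  0.02136403, -0.01051612]), 'gripper_force': 0.0, 'grip_width': 0.08515905975528201}
```

View pics/top1.png

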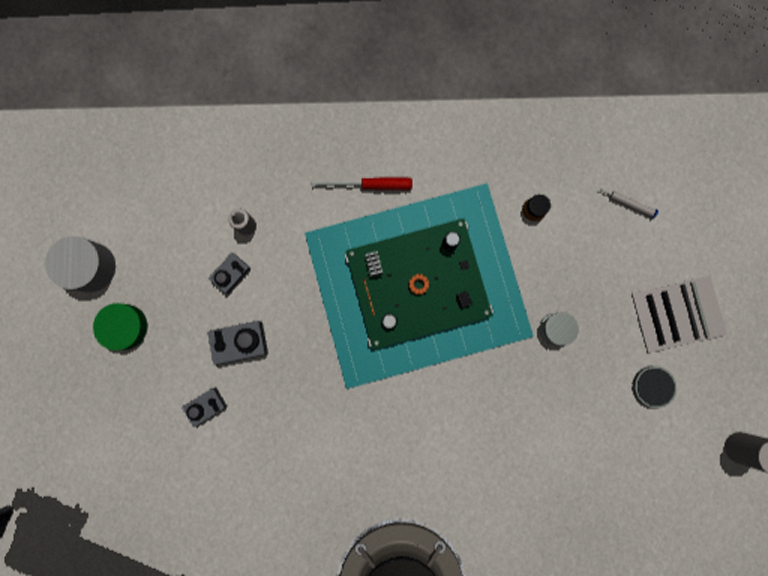

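View pics/side1.png

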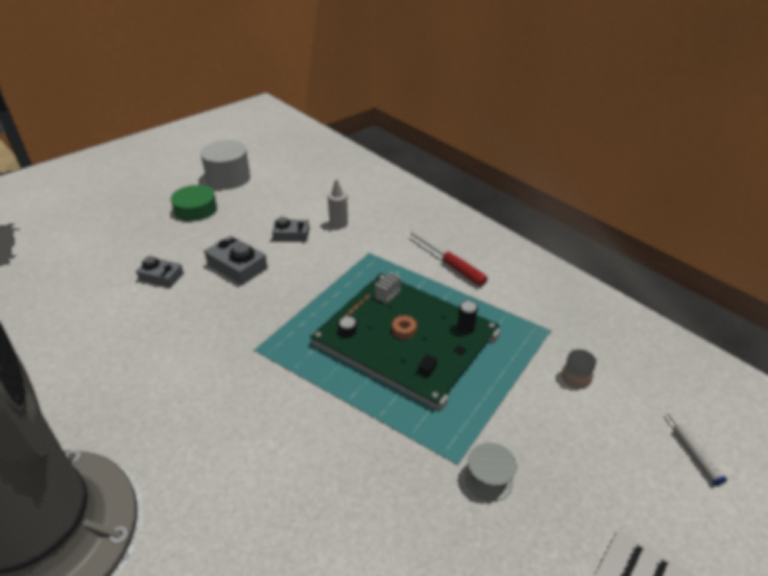

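Top view (768×576): there are three control boxes, at (238,343), (230,274) and (204,407). The first is clearly the largest, with its button at about (246,341) and its dial at (218,340). There are two bright-topped round capacitors: (452,240) stands tall in the side view at (468,315), and (389,322) is short in the side view at (347,325). The coil is the orange ring at (419,285). I'll measure these and confirm them in a crop.

```bash
python3 - <<'E'
from h import *
f=load('top'); im=f['image']; hsv=cv2.cvtColor(im,cv2.COLOR_RGB2HSV)
bgr=cv2.cvtColor(im,4)
def blob(mask,u,v,rad):
    m=np.zeros(mask.shape,np.uint8); cv2.circle(m,(int(u),int(v)),rad,1,-1); m&=mask.astype(np.uint8)
    n,l,s,c=cv2.connectedComponentsWithStats(m); i=1+np.argmax(s[1:,4]); return c[i],s[i]
g=hsv[...,2]
for nm,m,u,v,z in(('tall',g>130,452/1.5,240/1.5,.074),('short',g>130,389/1.5,322/1.5,.046),('coil',(hsv[...,0]<20)&(hsv[...,1]>120),419/1.5,285/1.5,.040)):
    c,s=blob(m,u,v,12); print(nm,c.round(1),s,world(f,*c,z).round(4),'depthpt',world(f,*c.round()).round(4))
# box regions from depth height
T=np.linalg.inv(f['world_to_cam']); vv,uu=np.mgrid[:384,:512]
fl=192/np.tan(np.radians(float(f['fovy']))/2); d=f['depth']
P=np.stack([(uu-f['cx'])/fl*d,-(vv-f['cy'])/fl*d,-d],-1)@T[:3,:3].T+T[:3,3]
for nm,u,v in(('big',238,343),('sA',230,274),('sB',204,407)):
    m=((P[...,2]>.015)&(d>0)).astype(np.uint8); n,l=cv2.connectedComponents(m); k=l[int(v/1.5),int(u/1.5)]
    q=P[l==k]; print(nm,len(q),q[:,2].max().round(4),np.percentile(q[:,2],[50,90]).round(4),cv2.minAreaRect(q[:,:2].astype(np.float32)))
    if nm=='big':
        t=q[q[:,2]>.052]; print('button',len(t),t.mean(0).round(4),cv2.minAreaRect(t[:,:2].astype(np.float32)))
a=cv2.resize(bgr[165:290,110:190],(384,600),interpolation=cv2.INTER_CUBIC); b=cv2.resize(bgr[140:240,225:335],(416,378),interpolation=cv2.INTER_CUBIC)
b=cv2.copyMakeBorder(b,0,222,0,0,0); cv2.imwrite('pics/crop.png',np.hstack([a,b]))
E
```

```text
tall [301.3 158.9] [298 155   8   8  51] [ 0.6474 -0.1125  0.074 ] depthpt [ 0.6467 -0.1112  0.077 ]
short [259.2 214. ] [256 211   8   7  47] [0.4976 0.0086 0.046 ] depthpt [0.4977 0.009  0.0433]
coil [278.7 189.3] [272 182  14  15 124] [ 0.5672 -0.0493  0.04  ] depthpt [ 0.5695 -0.0511  0.0252]
big 836 0.0617 [0.0354 0.0523] ((0.46395203471183777, 0.3005326986312866), (0.066018246114254, 0.10094577819108963), 10.472335815429688)
button 87 [0.4678 0.2784 0.0565] ((0.4686097800731659, 0.2785384953022003), (0.02825232222676277, 0.025087598711252213), 88.7974624633789)
sA 376 0.0433 [0.0243 0.0349] ((0.5992488861083984, 0.31786245107650757), (0.045835092663764954, 0.0690310150384903), 48.088623046875)
sB 403 0.0437 [0.0244 0.0352] ((0.3432546555995941, 0.36523669958114624), (0.04541291296482086, 0.07003054022789001), 30.187185287475586)
```

View pics/crop.png

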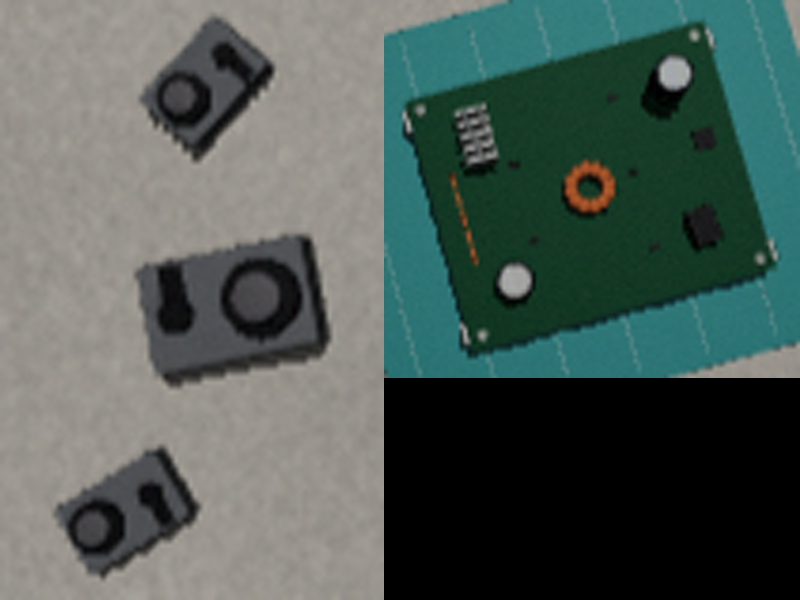

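The crop confirms all three. The middle box is the largest (66×101 mm measured), the tall capacitor is the one at the upper right that casts the leaning dark sleeve, and the coil is at the board's centre. Next I'll work out the shifts in tool axes.

```bash
cat > go.py <<'E'
import sys; from h import *; from scipy.spatial.transform import Rotation as Ro
o=status.get_obs(); R=Ro.from_rotvec(o['orientation'])
d=R.inv().apply(np.array(list(map(float,sys.argv[1:4])))-o['tcp_pos'])/.02
print('clock',o['clock'],'tcp',o['tcp_pos'].round(4),'z',R.as_matrix()[:,2].round(3),'x',R.as_matrix()[:,0].round(3),'units',d.round(2),'F',o['contact_force'].round(1),'w',o['grip_width'].round(4))
E
python3 go.py 0.468 0.2787 0.12
```

```text
Traceback (most recent call last):
  File "go.py", line 4, in <module>
    print('clock',o['clock'],'tcp',o['tcp_pos'].round(4),'z',R.as_matrix()[:,2].round(3),'x',R.as_matrix()[:,0].round(3),'units',d.round(2),'F',o['contact_force'].round(1),'w',o['grip_width'].round(4))
                                                                                                                                                                                ^^^^^^^^^^^^^^^^^^^^^
AttributeError: 'float' object has no attribute 'round'
```

```bash
sed -i "s/o\['grip_width'\].round(4)/round(o['grip_width'],4)/" go.py; python3 go.py 0.468 0.2787 0.12
```

```text
clock 0.1 tcp [0.2331 0.6328 0.1918] z [-0.    -0.002 -1.   ] x [-0.938  0.346 -0.   ] units [-17.14 -12.55   3.61] F [ 0.1 -0.1 -0.2] w 0.0852
```

```bash
python3 -m crank '[[-0.4,-0.3,0,0,0,0],[-0.8,-0.6,0,0,0,0],[-0.8,-0.6,0,0,0,0],[-0.8,-0.6,0,0,0,0],[-0.8,-0.6,0,0,0,0],[-0.8,-0.6,0,0,0,0],[-0.8,-0.6,0,0,0,0],[-0.8,-0.6,0,0,0,0],[-0.8,-0.6,0,0,0,0],[-0.8,-0.6,0,0,0,0],[-0.8,-0.6,0,0,0,0],[-0.8,-0.6,0,0,0,0]]' 0 20; python3 go.py 0.468 0.2787 0.12
```

```text
clock: 1.3
tcp_pos: [0.359, 0.4389, 0.1928]
orientation: [0.552, 3.093, 0.0]
contact_force: [0.5, 0.7, 0.2]
grip_width: 0.0
gripper_force: 0.0
clock 1.3 tcp [0.359  0.4389 0.1928] z [ 0.  0. -1.] x [-0.938  0.346 -0.   ] units [-7.88 -5.63  3.64] F [0.5 0.7 0.2] w 0.0
```

```bash
python3 -m crank '[[-0.8,-0.6,0,0,0,0],[-0.8,-0.6,0.3,0,0,0],[-0.8,-0.6,0.4,0,0,0],[-0.8,-0.6,0.4,0,0,0],[-0.8,-0.6,0.4,0,0,0],[-0.8,-0.6,0.4,0,0,0],[-0.8,-0.6,0.4,0,0,0],[-0.8,-0.6,0.4,0,0,0],[-0.8,-0.5,0.4,0,0,0],[-0.6,-0.3,0.4,0,0,0],[0,0,0,0,0,0],[0,0,0,0,0,0]]'; python3 go.py 0.468 0.2787 0.058; python3 - <<'E'
from h import *
f=grab('side'); im=cv2.cvtColor(f['image'],4)
cv2.imwrite('pics/side2.png',cv2.resize(im[80:220,60:260],(800,560),interpolation=cv2.INTER_CUBIC))
E
```

```text
clock: 2.5
tcp_pos: [0.4657, 0.2816, 0.1227]
orientation: [-0.551, -3.092, -0.0]
contact_force: [-0.1, 0.2, 0.1]
grip_width: 0.0
gripper_force: 0.0
clock 2.5 tcp [0.4657 0.2816 0.1227] z [-0.  0. -1.] x [-0.938  0.346  0.001] units [-0.16 -0.1   3.23] F [-0.1  0.2  0.1] w 0.0
```

View pics/side2.png

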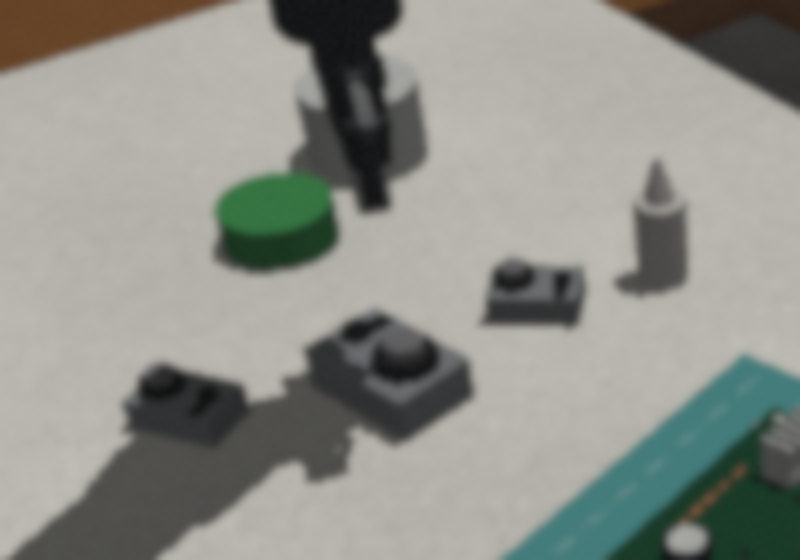

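The closed fingertips are at crop (375,205), with the box's button at (403,350). I'll check that these line up, using the side view's rays.

```bash
python3 - <<'E'
from h import *
f=load('side')
print('button',world(f,60+403/4,80+342/4,.058).round(4),'tip',world(f,60+375/4,80+205/4,.1227).round(4))
for nm,u,v,z in(('tall',468,306,.074),('coil',404,325,.040)): print(nm,world(f,u/1.5,v/1.5,z).round(4))
E
```

```text
button [0.4649 0.2732 0.058 ] tip [0.494  0.3384 0.1227]
tall [ 0.6444 -0.1122  0.074 ]
coil [ 0.5636 -0.0521  0.04  ]
```

```bash
python3 - <<'E'
from h import *
def cloud(f):
    vv,uu=np.mgrid[:384,:512]; T=np.linalg.inv(f['world_to_cam'])
    fl=192/np.tan(np.radians(float(f['fovy']))/2); d=f['depth']
    P=np.stack([(uu-f['cx'])/fl*d,-(vv-f['cy'])/fl*d,-d],-1)@T[:3,:3].T+T[:3,3]; P[d==0]=np.nan; return P
f=load('side'); t=f['world_to_cam']@[.4657,.2816,.1227,1]; fl=192/np.tan(np.radians(float(f['fovy']))/2)
print('expected tip px',f['cx']-fl*t[0]/t[2],f['cy']+fl*t[1]/t[2])
P=cloud(f)
for v in range(100,140,4): print(v,P[v,146:160:3].round(3).tolist())
g=grab('top'); Q=cloud(g); m=(Q[...,2]>.11)&(np.hypot(Q[...,0]-.466,Q[...,1]-.282)<.05)
print(m.sum(), np.nanmin(Q[m],0) if m.any() else 0)
E
```

```text
expected tip px 155.5866280522387 143.93175130680643
100 [[0.445, 0.245, 0.27], [0.454, 0.248, 0.266], [0.458, 0.241, 0.267], [0.475, 0.26, 0.254], [0.645, 0.583, 0.066]]
104 [[0.445, 0.249, 0.259], [0.449, 0.241, 0.26], [0.458, 0.244, 0.256], [0.473, 0.261, 0.244], [0.628, 0.554, 0.069]]
108 [[0.449, 0.261, 0.242], [0.443, 0.233, 0.256], [0.449, 0.231, 0.254], [0.455, 0.227, 0.254], [0.625, 0.552, 0.056]]
112 [[0.435, 0.235, 0.248], [0.438, 0.227, 0.25], [0.444, 0.223, 0.249], [0.452, 0.224, 0.246], [0.622, 0.552, 0.043]]
116 [[0.443, 0.256, 0.225], [0.44, 0.233, 0.236], [0.449, 0.237, 0.231], [0.454, 0.231, 0.232], [0.619, 0.55, 0.03]]
120 [[0.442, 0.259, 0.213], [0.447, 0.254, 0.213], [0.455, 0.255, 0.21], [0.461, 0.25, 0.21], [0.615, 0.547, 0.018]]
124 [[0.581, 0.57, 0.006], [0.454, 0.273, 0.191], [0.461, 0.271, 0.189], [0.472, 0.277, 0.182], [0.616, 0.553, -0.0]]
128 [[0.573, 0.558, -0.001], [0.455, 0.28, 0.176], [0.458, 0.269, 0.179], [0.465, 0.267, 0.177], [0.603, 0.534, -0.002]]
132 [[0.561, 0.539, -0.003], [0.453, 0.279, 0.165], [0.456, 0.269, 0.169], [0.467, 0.275, 0.161], [0.589, 0.51, -0.0]]
136 [[0.547, 0.513, 0.001], [0.555, 0.508, -0.0], [0.563, 0.504, -0.002], [0.573, 0.502, -0.005], [0.579, 0.493, -0.003]]
3115 [0.41612418 0.23246842 0.16188471]
```

The depth data puts the visible fingertips near z 0.16, about 35 mm above the reported TCP. I'll descend part-way and check again.

```bash
python3 -m crank '[[-0.1,-0.1,0.4,0,0,0],[0,0,0.7,0,0,0],[0,0,0.7,0,0,0],[0,0,0,0,0,0],[0,0,0,0,0,0]]'; cat > tip.py <<'E'
from h import *
f=grab('side'); vv,uu=np.mgrid[:384,:512]; T=np.linalg.inv(f['world_to_cam'])
fl=192/np.tan(np.radians(float(f['fovy']))/2); d=f['depth']
P=np.stack([(uu-f['cx'])/fl*d,-(vv-f['cy'])/fl*d,-d],-1)@T[:3,:3].T+T[:3,3]
p=status.get_obs()['tcp_pos']
m=(d>0)&(np.hypot(P[...,0]-p[0],P[...,1]-p[1])<.03)&(P[...,2]>.062)
n,l,s,c=cv2.connectedComponentsWithStats(m.astype(np.uint8)); k=1+np.argmax(s[1:,4]); q=P[l==k]; v=vv[l==k].max()
b=P[v-3:v+1][l[v-3:v+1]==k]; t=f['world_to_cam']@[*p,1]
print('tcp',p.round(4),'lowest z',np.sort(q[:,2])[:6].round(4),'low rows mean',b.mean(0).round(4),'row',v,'expected',f['cy']+fl*t[1]/t[2])
cv2.imwrite('pics/tip_%d.png'%int(status.get_obs()['clock']*100),cv2.resize(cv2.cvtColor(f['image'],4)[v-60:v+60,int(c[k][0])-60:int(c[k][0])+60],(480,480),interpolation=cv2.INTER_CUBIC))
E
python3 tip.py; python3 go.py .468 .2787 .058; ls pics
```

```text
clock: 3.1
tcp_pos: [0.4665, 0.2785, 0.0858]
orientation: [-0.551, -3.092, 0.002]
contact_force: [-0.4, -0.6, 0.1]
grip_width: -0.0001
gripper_force: 0.0
tcp [0.467  0.2788 0.0864] lowest z [0.1675 0.1687 0.1713 0.1716 0.1766 0.18  ] low rows mean [0.4516 0.2754 0.1729] row 132 expected 155.62982744614095
clock 3.15 tcp [0.467  0.2788 0.0864] z [-0. -0. -1.] x [-0.938  0.346  0.   ] units [-0.05  0.01  1.42] F [ 0.4 -0.9 -0.2] w -0.0001
crop.png
side.npz
side1.png
side2.png
tip_315.png
top.npz
top1.png
```

View pics/tip_315.png

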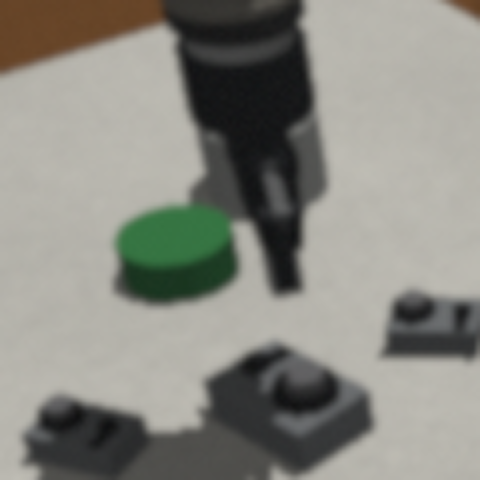

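The fingertips are at crop (287,293), still well above the button at (305,380). They sit about 33 mm higher than the reported TCP, so I'll go down gently and let the contact force decide.

```bash
python3 -m crank '[[0,0,0.5,0,0,0],[0,0,0.5,0,0,0],[0,0,0.2,0,0,0],[0,0,0,0,0,0],[0,0,0,0,0,0]]'; python3 - <<'E'
from h import *
f=grab('side'); cv2.imwrite('pics/side4.png',cv2.resize(cv2.cvtColor(f['image'],4)[110:200,100:220],(800,600),interpolation=cv2.INTER_CUBIC))
d=f['depth']; print(status.get_obs()['tcp_pos'],status.get_obs()['qvel'].round(3))
for v in range(136,172,3): print(v,[ (u,world(f,u,v).round(3).tolist()) for u in (152,156,160)])
E
```

```text
clock: 3.65
tcp_pos: [0.4671, 0.2788, 0.0626]
orientation: [-0.551, -3.093, 0.0]
contact_force: [0.9, -0.3, 0.4]
grip_width: -0.0001
gripper_force: 0.0
[0.46727536 0.27887523 0.06283341] [-0.001 -0.004  0.001 -0.001  0.002  0.001  0.001]
136 [(152, [0.433, 0.223, 0.189]), (156, [0.442, 0.22, 0.187]), (160, [0.454, 0.224, 0.18])]
139 [(152, [0.438, 0.238, 0.171]), (156, [0.448, 0.236, 0.168]), (160, [0.457, 0.234, 0.165])]
142 [(152, [0.445, 0.255, 0.151]), (156, [0.454, 0.252, 0.149]), (160, [0.464, 0.251, 0.145])]
145 [(152, [0.457, 0.285, 0.121]), (156, [0.461, 0.27, 0.128]), (160, [0.471, 0.269, 0.123])]
148 [(152, [0.527, 0.443, -0.001]), (156, [0.458, 0.268, 0.12]), (160, [0.468, 0.266, 0.117])]
151 [(152, [0.52, 0.431, -0.003]), (156, [0.456, 0.267, 0.112]), (160, [0.467, 0.267, 0.108])]
154 [(152, [0.512, 0.417, -0.003]), (156, [0.521, 0.409, -0.002]), (160, [0.528, 0.397, 0.0])]
157 [(152, [0.483, 0.357, 0.033]), (156, [0.513, 0.397, -0.004]), (160, [0.522, 0.387, -0.002])]
160 [(152, [0.474, 0.342, 0.034]), (156, [0.482, 0.333, 0.035]), (160, [0.512, 0.371, 0.0])]
163 [(152, [0.465, 0.326, 0.037]), (156, [0.464, 0.298, 0.053]), (160, [0.47, 0.286, 0.057])]
166 [(152, [0.459, 0.317, 0.034]), (156, [0.454, 0.28, 0.058]), (160, [0.462, 0.271, 0.059])]
169 [(152, [0.453, 0.306, 0.034]), (156, [0.452, 0.28, 0.049]), (160, [0.46, 0.271, 0.05])]
```

View pics/side4.png

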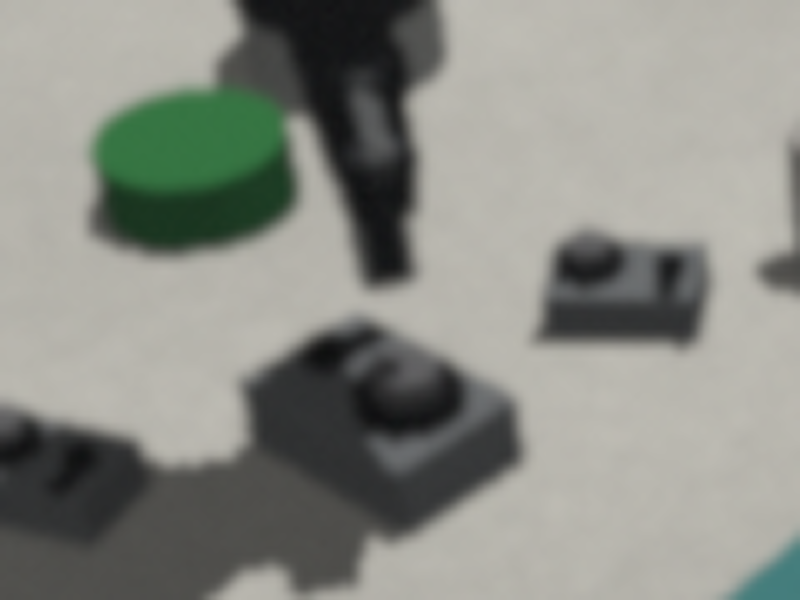

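The tip ends around row 152, where the depth gives z≈0.10. There is no force yet at a reported z of 0.063, so the true fingertips are about 38 mm above the reported TCP. Contact should therefore come near a reported z of 0.02, so I'll continue in small steps and watch the force.

```bash
python3 -m crank '[[0,0,0.4,0,0,0],[0,0,0.4,0,0,0],[0,0,0.4,0,0,0],[0,0,0.2,0,0,0],[0,0,0,0,0,0]]'; python3 -m crank '[[0,0,0.1,0,0,0],[0,0,0.1,0,0,0],[0,0,0.1,0,0,0],[0,0,0,0,0,0]]'
```

```text
clock: 4.2
tcp_pos: [0.4665, 0.2784, 0.0337]
orientation: [-0.551, -3.092, 0.002]
contact_force: [0.1, 0.4, 0.0]
grip_width: 0.0003
gripper_force: 0.0
clock: 4.6
tcp_pos: [0.467, 0.2787, 0.0285]
orientation: [-0.551, -3.093, 0.0]
contact_force: [-0.1, -0.2, 0.4]
grip_width: -0.0001
gripper_force: 0.0
```

```bash
python3 -m crank '[[0,0,0.1,0,0,0],[0,0,0.1,0,0,0],[0,0,0,0,0,0]]'; python3 -m crank '[[0,0,0.1,0,0,0],[0,0,0.1,0,0,0],[0,0,0,0,0,0]]';  python3 -m crank '[[0,0,0.1,0,0,0],[0,0,0,0,0,0]]'
```

```text
clock: 4.9
tcp_pos: [0.4669, 0.2787, 0.0244]
orientation: [-0.551, -3.093, 0.0]
contact_force: [-0.2, -0.9, 0.9]
grip_width: 0.0001
gripper_force: 0.0
clock: 5.2
tcp_pos: [0.4669, 0.2787, 0.0204]
orientation: [-0.551, -3.092, 0.001]
contact_force: [-0.2, 0.7, 0.3]
grip_width: -0.0002
gripper_force: 0.0
clock: 5.4
tcp_pos: [0.4672, 0.2789, 0.0187]
orientation: [0.551, 3.093, 0.0]
contact_force: [-0.6, -0.4, 1.1]
grip_width: 0.0002
gripper_force: 0.9
```

```bash
for i in 1; do python3 -m crank '[[0,0,0.1,0,0,0],[0,0,0,0,0,0]]'; python3 -m crank '[[0,0,0.1,0,0,0],[0,0,0,0,0,0]]'; python3 -m crank '[[0,0,0.1,0,0,0],[0,0,0,0,0,0]]'; done | grep -E 'tcp|contact'
```

```text
tcp_pos: [0.4672, 0.2789, 0.0167]
contact_force: [-0.5, -0.4, 2.5]
tcp_pos: [0.4672, 0.2789, 0.0147]
contact_force: [-1.4, -0.4, 4.6]
tcp_pos: [0.4673, 0.2789, 0.0134]
contact_force: [-2.2, -2.2, 11.2]
```

The button bottomed out at a reported z of 0.0134: 11 N after about 6 mm of travel. Contact at 0.0194 for a 58 mm top gives a TCP offset of about 38.5 mm. Now I'll lift straight up and check the box.

```bash
python3 -m crank '[[0,0,-0.3,0,0,0],[0,0,-0.6,0,0,0],[0,0,-0.9,0,0,0],[0,0,-1,0,0,0],[0,0,-1,0,0,0],[0,0,-1,0,0,0],[0,0,-0.9,0,0,0],[0,0,0,0,0,0],[0,0,0,0,0,0]]'; python3 go.py 0.647 -0.112 0.12; python3 - <<'E'
from h import *
a=load('side'); f=grab('side'); print('box region diff',np.abs(a['image'].astype(int)-f['image'])[160:190,138:178].mean(), 'button depth z',[world(f,u,166)[2].round(4) for u in (158,160,162)],[world(a,u,166)[2].round(4) for u in (158,160,162)])
E
```

```text
clock: 6.9
tcp_pos: [0.4669, 0.2788, 0.1268]
orientation: [0.551, 3.093, 0.001]
contact_force: [0.2, -0.3, -0.9]
grip_width: 0.0003
gripper_force: 0.0
clock 6.9 tcp [0.4669 0.2788 0.1268] z [ 0.  0. -1.] x [-0.938  0.345 -0.   ] units [-15.2  -15.23   0.34] F [ 0.2 -0.3 -0.9] w 0.0003
box region diff 5.910555555555556 button depth z [np.float64(0.0573), np.float64(0.0578), np.float64(0.0584)] [np.float64(0.0554), np.float64(0.0591), np.float64(0.057)]
```

The button has sprung back. Now I'll travel to the tall capacitor with the tip at about z 0.165.

```bash
python3 -m crank '[[-0.4,-0.4,0,0,0,0],[-0.7,-0.7,0,0,0,0],[-0.7,-0.7,0,0,0,0],[-0.7,-0.7,0,0,0,0],[-0.7,-0.7,0,0,0,0],[-0.7,-0.7,0,0,0,0],[-0.7,-0.7,0,0,0,0],[-0.7,-0.7,0,0,0,0],[-0.7,-0.7,0,0,0,0],[-0.7,-0.7,0,0,0,0],[-0.7,-0.7,0,0,0,0],[-0.7,-0.7,0,0,0,0]]' |grep tcp; python3 -m crank '[[-0.7,-0.7,0,0,0,0],[-0.7,-0.7,0,0,0,0],[-0.7,-0.7,0,0,0,0],[-0.7,-0.7,0,0,0,0],[-0.7,-0.7,0,0,0,0],[-0.7,-0.7,0,0,0,0],[-0.7,-0.7,0,0,0,0],[-0.7,-0.7,0,0,0,0],[-0.7,-0.7,0,0,0,0],[-0.6,-0.6,0,0,0,0],[0,0,0,0,0,0],[0,0,0,0,0,0]]' | grep tcp; python3 go.py 0.647 -0.112 0.0505
```

```text
tcp_pos: [0.5628, 0.0687, 0.1257]
tcp_pos: [0.6444, -0.1064, 0.126]
clock 9.35 tcp [ 0.6444 -0.1064  0.126 ] z [-0.001  0.    -1.   ] x [-0.938  0.346  0.001] units [-0.22 -0.21  3.78] F [-0.1  1.   0.2] w 0.0001
```

Lower to about 30 mm above the cap, then check with the side camera.

```bash
python3 -m crank '[[-0.2,-0.2,0.4,0,0,0],[0,0,0.7,0,0,0],[0,0,0.9,0,0,0],[0,0,0.7,0,0,0],[0,0,0.3,0,0,0],[0,0,0,0,0,0],[0,0,0,0,0,0]]'|grep -E 'tcp|contact'; python3 go.py 0.647 -0.112 0.0505; python3 - <<'E'
from h import *
f=grab('side'); cv2.imwrite('pics/cap.png',cv2.resize(cv2.cvtColor(f['image'],4)[150:240,250:370],(800,600),interpolation=cv2.INTER_CUBIC))
E
```

```text
tcp_pos: [0.6476, -0.1115, 0.0669]
contact_force: [0.8, 0.4, 0.4]
clock 10.05 tcp [ 0.6476 -0.1115  0.0669] z [ 0. -0. -1.] x [-0.938  0.345 -0.   ] units [ 0.02 -0.03  0.82] F [0.8 0.4 0.4] w -0.0001
```

View pics/cap.png

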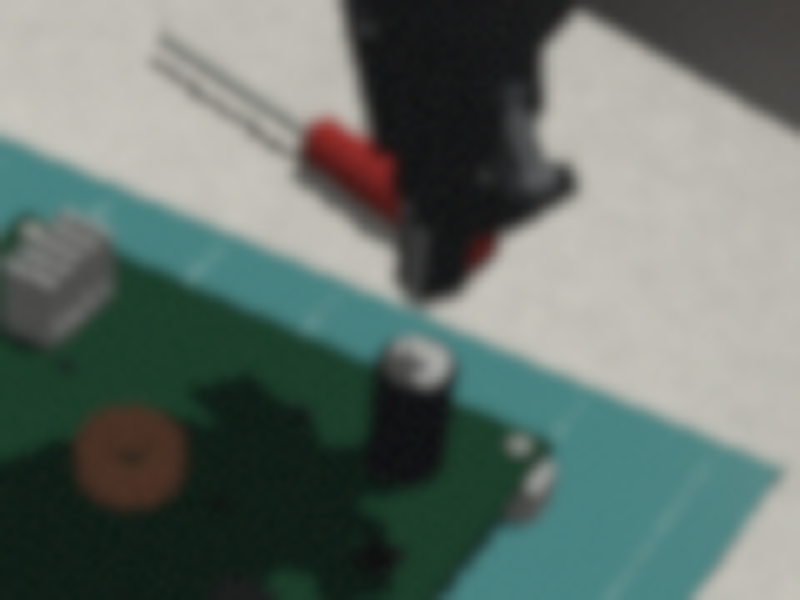

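The tip is at crop (428,295), directly above the cap-top centre (420,362). The gap of about 10 px is roughly 31 mm, which agrees with the offset. I'll lower it to 15 mm and hold.

```bash
python3 -m crank '[[0,0,0.3,0,0,0],[0,0,0.4,0,0,0],[0,0,0.1,0,0,0],[0,0,0,0,0,0],[0,0,0,0,0,0],[0,0,0,0,0,0],[0,0,0,0,0,0],[0,0,0,0,0,0],[0,0,0,0,0,0],[0,0,0,0,0,0],[0,0,0,0,0,0],[0,0,0,0,0,0]]'|grep -E 'tcp|contact'; python3 -m crank '[[0,0,0,0,0,0],[0,0,0,0,0,0],[0,0,0,0,0,0],[0,0,0,0,0,0],[0,0,0,0,0,0],[0,0,0,0,0,0],[0,0,0,0,0,0],[0,0,0,0,0,0],[0,0,0,0,0,0],[0,0,0,0,0,0],[0,0,0,0,0,0],[0,0,0,0,0,0]]'|grep -E 'tcp|contact'; python3 -m crank '[[0,0,0,0,0,0],[0,0,0,0,0,0],[0,0,0,0,0,0],[0,0,0,0,0,0],[0,0,0,0,0,0],[0,0,0,0,0,0],[0,0,0,0,0,0],[0,0,0,0,0,0]]'|grep -E 'tcp|contact'; python3 go.py .567 -.050 .12
```

```text
tcp_pos: [0.6473, -0.1115, 0.0507]
contact_force: [-0.0, -0.3, -1.1]
tcp_pos: [0.6473, -0.1116, 0.0507]
contact_force: [-0.4, -0.9, -0.5]
tcp_pos: [0.6473, -0.1115, 0.0507]
contact_force: [-0.1, -0.4, 0.1]
clock 13.3 tcp [ 0.6473 -0.1115  0.0507] z [-0.  0. -1.] x [-0.938  0.346  0.   ] units [ 4.83  1.5  -3.46] F [-0.1 -0.4  0.1] w 0.0
```

```bash
python3 -m crank '[[0,0,-0.5,0,0,0],[0,0,-1,0,0,0],[0,0,-1,0,0,0],[0,0,-1,0,0,0],[0.4,0.1,0,0,0,0],[0.8,0.3,0,0,0,0],[0.9,0.3,0,0,0,0],[0.9,0.3,0,0,0,0],[0.9,0.3,0,0,0,0],[0.7,0.2,0,0,0,0],[0.2,0,0,0,0,0],[0,0,0,0,0,0]]' |grep -E 'tcp|contact'; python3 -m crank '[[0,0,0,0,0,0],[0,0,0.5,0,0,0],[0,0,0.8,0,0,0],[0,0,0.8,0,0,0],[0,0,0.8,0,0,0],[0,0,0.8,0,0,0],[0,0,0.6,0,0,0],[0,0,0,0,0,0],[0,0,0,0,0,0]]'|grep -E 'tcp|contact'; python3 go.py .567 -.050 .0165; python3 - <<'E'
from h import *
f=grab('side'); cv2.imwrite('pics/coil.png',cv2.resize(cv2.cvtColor(f['image'],4)[170:260,210:330],(800,600),interpolation=cv2.INTER_CUBIC))
E
```

```text
tcp_pos: [0.5673, -0.0501, 0.1208]
contact_force: [-1.1, -0.1, 0.4]
tcp_pos: [0.5677, -0.0505, 0.0345]
contact_force: [0.7, -1.4, -0.1]
clock 15.4 tcp [ 0.5677 -0.0505  0.0345] z [-0. -0. -1.] x [-0.938  0.346  0.   ] units [0.04 0.01 0.9 ] F [ 0.7 -1.4 -0.1] w 0.0
```

View pics/coil.png

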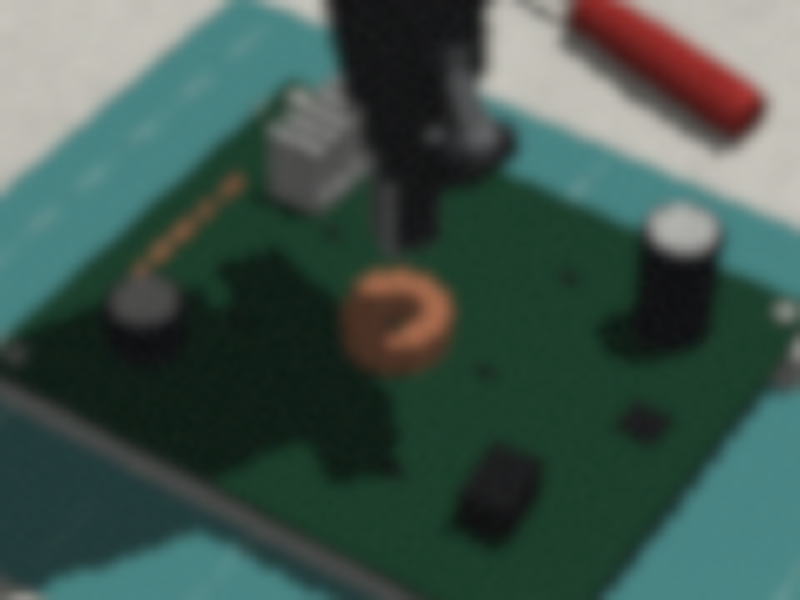

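The tip at crop (407,245) is centred over the coil at (400,315), about 33 mm up as expected. I'll lower it to 15 mm and hold.

```bash
python3 -m crank '[[0,0,0.3,0,0,0],[0,0,0.4,0,0,0],[0,0,0.2,0,0,0],[0,0,0,0,0,0],[0,0,0,0,0,0],[0,0,0,0,0,0],[0,0,0,0,0,0],[0,0,0,0,0,0],[0,0,0,0,0,0],[0,0,0,0,0,0],[0,0,0,0,0,0],[0,0,0,0,0,0]]'|grep -E 'tcp|contact'; python3 -m crank '[[0,0,0,0,0,0],[0,0,0,0,0,0],[0,0,0,0,0,0],[0,0,0,0,0,0],[0,0,0,0,0,0],[0,0,0,0,0,0],[0,0,0,0,0,0],[0,0,0,0,0,0],[0,0,0,0,0,0],[0,0,0,0,0,0],[0,0,0,0,0,0],[0,0,0,0,0,0]]'|grep -E 'clock|tcp|contact'; python3 -c "
from bench import r; print(r.hand_in())"
```

```text
tcp_pos: [0.5676, -0.0502, 0.0167]
contact_force: [0.3, -0.6, 1.0]
clock: 17.85
tcp_pos: [0.5676, -0.0502, 0.0167]
contact_force: [-0.3, -0.3, 0.0]
the job is handed in; nothing more can be done
None
```

I handed the job in at 17.85 s: the button on the largest box was pressed fully and sprang back, then the fingertips pointed about 15 mm above the tall capacitor for over two seconds, and finished about 15 mm above the coil. These heights allow for the reported TCP reading about 38 mm below the real fingertips, and no unwanted contact showed in the forces.

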